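# Lock a chassis rail on the assembly strut with a quarter-turn stop

### The arm

A 6-joint arm with a two-finger parallel gripper is mounted at the origin on the work surface. World frame = base frame: x ahead of the robot, y to its left, z up, the work surface at z = 0. Lengths are in m, angles in rad, forces in N, time in s.
With the tool pointing down it reaches from about 0.375 to 0.975 m from the base axis. Payload 3.8 kg.
Tool frame: the origin (TCP) lies midway between the tips of the shut fingers; the grasp point (between the pads) lies ctrl.pinch_z behind it (ctrl.pinch_z is the distance from the TCP to the grasp point, in m); z points along the fingers, y is the line along which they close (so a half turn about z gives the same grasp; the last joint's range is limited). The gripper opens to 88 mm and grips with 3 to 60 N. Pads are 18 mm wide; open, the fingers measure 123 mm over their backs; the gripper's body (75 mm by 187 mm) begins 45 mm behind the grasp point.
Start: joints at [1.222, 0.264, 1.604, -0, 1.274, -0.037], TCP at [0.207, 0.642, 0.239] pointing down, gripper open.
Joint ranges: [-2.63, 2.63], [-0.94, 2.18], [0.31, 2.57], [-1.31, 4.45], [0, 2.66], [-2.55, 2.55]. Speed limits (rad/s): [2.57, 2.57, 3.14, 3.14, 3.14, 3.14].

### API

Orientations are given as a rotation vector (axis times angle).
In Python, from plant import ctrl gives the robot as it stands.
- The arm moves only by the tool move_arm, never from a script. Its argument "commands" is a list of rows, each a list of 3 entries, a list of its own where there are three numbers: the shift along the tool's x, y, z in m, then the turn, a rotation vector about the tool's x, y, z in rad, then the opening, from 0 (shut) to 1 (fully open). In form: [[[tx, ty, tz], [wx, wy, wz], jaw], ...]. A call has 1 to 10 rows; each row is the pose to reach, as a shift and turn from the pose commanded when the call began, along the tool's axes at that moment; what a row does not reach only later rows make up. A row lasts 1/12 s, in which the tool goes at most 41.7 mm and 7.16 degrees, less where a joint would pass 70% of its speed; a pose out of reach is approached as far as the arm can. A call with a gripper value outside its range is refused whole. The fingers move at their own pace and stop on an object; "grip_force" is the grip in N (left out, the last holds). Time passes only in rows, so rows that repeat a pose let the fingers close. It gives the time, the measured TCP pose, the force, the opening and the grip force at its end, in the units of the state.
- ctrl.get_state(): the state, without advancing time (a new reading comes with each control period).
- ctrl.snapshot(name): name is "scene" or "side" or "wrist"; returns (picture, depth): 480x640x3 uint8, red, green, blue; 480x640 float32, m along the optical axis (not along the pixel's ray), 0 where there is no reading.
- ctrl.get_calibration(name): a dict with "fx", "fy", "cx", "cy" (pixels), "camera_from_world" (4x4, takes a point from world to camera coordinates); the wrist camera has in their place "mount" (4x4, takes a point from camera to tool coordinates, whose origin is the TCP and whose axes are the flange's). Camera axes: x right, y up, looking along -z (the intrinsics and any distortion apply to the point x, -y, -z); pixel columns grow to the right and rows downward; lengths in m; the calibration is good to about 2 mm. A picture is of the moment at which its call begins: read the wrist's pose just before it. get_calibration takes no time and is no camera call.
- ctrl.sign_off(): hands the job in; it is judged then, once.
The state is a dict: "clock": time; "q": joint angles; "qvel": joint speeds; "joint_torque": joint torques, N m; "eef_pos": TCP position; "eef_rot": TCP orientation; "contact_force": force on the tool from outside, world axes, zero at the start; "wrist_torque": the same for the moment, N m; "width": opening from 0.0 (shut) to 1.0 (fully open); "grip_force": force on a finger pad.
Only numpy, scipy, OpenCV 4.12 (cv2) and the standard library are available. Lean on these libraries where they do the work, as an engineer would, in place of code of your own. Each camera call takes 0.05 s, during which the arm holds its last target. There are 200 camera calls.

### The job

Trap the aluminium rail on the assembly strut with the orange quarter-turn stop: drop the stop's hammer head into the slot behind the rail and slide it along, pushing the rail home against the sprung buffer of the end stop until it bears on it with a light load of about 7 N (never above 15 N). Holding it there, press the stop down against its spring, turn it a quarter turn clockwise (seen from above) and let it spring up so that the head catches under both lips and the rail stays lightly clamped. Let go of it, do not force the head, and leave the wheel, the screwdriver and the tray where they are.

Things in the scene. Friction and masses are not known exactly. Their poses are not given: they have to be found in the camera images.
- strut: Zinc-grey steel strut fixed to the bench, 400 long, 41 wide and high, wall 2.5, slot up, running the whole length. Origin on the bench under its middle; x along the slot to the end stop, z up. Slot 22 wide; the lips beside it are 2.5 thick and turn 7.5 down inside; below them it is 36 wide inside, floor 38 below the top. The side feet are only at its ends.
- rail_near (a point): Loose rail, 80 to 170 g: aluminium channel 150 long, 50 wide, upside down over the strut like a saddle (web 3 thick, sides 20 down outside it). This point: middle of the web's edge facing away from the end stop; x to the end stop. The end stop, a dark bracket on the strut, 15 to 95 beyond the rail's far end, is not measured; its black and yellow buffer gives at 2 N, then 2.5 N per mm for 6.
- stop_grip (a point): Quarter-turn stop, 0.23 kg, 70 tall, standing on its head. This point: centre of its orange wing grip, on the axis, 55 above the head's underside; x along the wing and head, z up. Wing 44 long (x), 12 thick (y), from 36 to 70 above the underside. Height above the bench: 84 when hung in the slot unturned, 81.5 when turned and seated, 78.5 if turned but the lips are not in the grooves.
- stop_head (a point): Centre of the steel hammer head's underside, on the axis; axes as the grip. 33 long (x), 20 wide (y), 10 thick, lower edges chamfered. Two opposite corners are rounded: inside the strut it turns clockwise only (from above), until its other corners meet the inner walls 5 to 15 degrees past a quarter turn. Two grooves 3 deep across its top take the lips, with about 1 to spare.
- stop_collar (a joint): Lift (m) of the stop's dark round collar (40 diameter, 10 thick) along its stud; 0 = at rest, underside 2 above the head's top. A spring holds it down: 9 N at 0, 17 N at 0.008; solid at 0.0095. Inserted, the collar rests on the strut's top and the head hangs between the lips, where it slides but cannot turn. Pressed 5.5 to 9 further down, the head is below the lips and turns.
- wheel: Black omni wheel with a red hub, 62 diameter, 24 high, lying on the bench; origin under its centre.
- screwdriver: Screwdriver with a yellow handle, 160 long, lying on the bench.
- tray: Blue open tray of fasteners, 75 x 100 x 25, on the bench; origin under its centre.
There are look-alikes about, which are no part of the job. Leave any green or white look-alike of the part that bears stop_grip alone.

How it is judged:
By the outcome, as a careful person would: the job done as asked, in the order asked, and still so for the second after the job is handed in, with the robot touching nothing.
It also fails if it takes over 54 s, if anything falls off the work surface, if the arm or the gripper's body presses on something with over 40 N, if the wrist force passes 120 N, or if a joint passes its speed limit or range.

## Working session

There is one attempt and no reset: what is moved stays moved. The work goes in short steps, Python scripts to look and compute and a tool call to move; the robot and the scene stay as the last step left them, time stands still between calls to the robot, and variables do not carry over. Pictures are saved under pics/ and viewed, at most 10 in all, crops included, and the job is handed in when it is done.

Besides the shell and the picture viewer there is one more tool, called after "Emit:" in YAML: its name, and indented under it one key for each argument. move_arm: Moves the arm, as the interface text tells. Its arguments: {"type":"object","properties":{"commands":{"type":"array"},"grip_force":{"type":"number"}},"required":["commands"]}

```bash
ls; mkdir -p pics; cat > h.py <<'E'
import numpy as np, cv2
from plant import ctrl
from scipy.spatial.transform import Rotation as R
def cam(name):
    s=ctrl.get_state(); im,d=ctrl.snapshot(name); c=ctrl.get_calibration(name)
    if name=='wrist':
        T=np.eye(4);T[:3,:3]=R.from_rotvec(s['eef_rot']).as_matrix();T[:3,3]=s['eef_pos']
        M=T@np.array(c['mount'])
    else: M=np.linalg.inv(np.array(c['camera_from_world']))
    return im,d,c,M
def world(d,c,M):
    v,u=np.mgrid[:480,:640]
    k=c.get('distortion',c.get('dist'))
    x=(u-c['cx'])/c['fx'];y=(v-c['cy'])/c['fy']
    if k is not None:
        K=np.array([[c['fx'],0,c['cx']],[0,c['fy'],c['cy']],[0,0,1]])
        p=cv2.undistortPoints(np.stack([u,v],-1).reshape(-1,1,2).astype(float),K,np.array(k,float)).reshape(480,640,2);x,y=p[...,0],p[...,1]
    P=np.stack([x*d,-y*d,-d,np.ones_like(d)],-1)@M.T
    P=P[...,:3].copy();P[d<=0]=np.nan
    return P
def save(n,im): cv2.imwrite(f'pics/{n}.png',im[...,::-1])
E
python3 - <<'E'
from h import *
s=ctrl.get_state();print(s,ctrl.pinch_z)
ims=[]
for n in('scene','side','wrist'):
    im,d,c,M=cam(n);print(n,{k:v for k,v in c.items()})
    np.savez(f'{n}0.npz',im=im,P=world(d,c,M));ims.append(im);save(n+'0',im)
E
```

```text
pics
{'clock': 0.0, 'q': array([ 1.22214598e+00,  2.64743915e-01,  1.60532814e+00,  8.51776438e-06,
        1.27371464e+00, -3.69097893e-02]), 'qvel': array([ 0.00121231,  0.00137378,  0.00043441, -0.00090091, -0.00061265,
        0.00033932]), 'joint_torque': array([ 7.56626541e-04, -5.02107596e+01, -3.56876922e+01,  7.27047329e-02,
        2.94682500e-02, -1.43196658e-04]), 'eef_pos': array([0.20680069, 0.64180969, 0.237419  ]), 'eef_rot': array([-0.48763759, -3.10308095,  0.00337964]), 'contact_force': array([ 0.07935945, -0.65344036,  1.09580355]), 'wrist_torque': array([ 0.02830725, -0.00409125, -0.0217335 ]), 'grip_force': 0.0, 'width': 0.9999559201468037} 0.0187
scene {'fx': 540.746136272698, 'fy': 540.746136272698, 'cx': 320.04739942114367, 'cy': 245.6995122432987, 'camera_from_world': array([[ 0.65235549,  0.75776581,  0.01494316, -0.3606927 ],
       [-0.42740561,  0.35152543,  0.83291916,  0.16122854],
       [ 0.62590475, -0.54974617,  0.5531929 , -1.25198142],
       [ 0.        ,  0.        ,  0.        ,  1.        ]])}
side {'fx': 438.5928365486378, 'fy': 438.5928365486378, 'cx': 323.13509454859127, 'cy': 237.6723938652083, 'camera_from_world': array([[ 0.81270555, -0.58252694,  0.01311738, -0.42722795],
       [ 0.40707593,  0.58374647,  0.70251637, -0.28771493],
       [-0.41689193, -0.56559918,  0.71154668, -0.63411804],
       [ 0.        ,  0.        ,  0.        ,  1.        ]])}
wrist {'fx': 376.0404586946007, 'fy': 376.0404586946007, 'cx': 318.81676980524344, 'cy': 238.08530598172686, 'mount': array([[ 1.14875555e-03,  9.54318479e-01,  2.98789092e-01,
         7.79245047e-02],
       [ 9.99999143e-01, -1.28400718e-03,  2.56358790e-04,
        -1.36833373e-03],
       [ 6.28295268e-04,  2.98788541e-01, -9.54319136e-01,
        -1.47216435e-01],
       [ 0.00000000e+00,  0.00000000e+00,  0.00000000e+00,
         1.00000000e+00]])}
```

View pics/scene0.png

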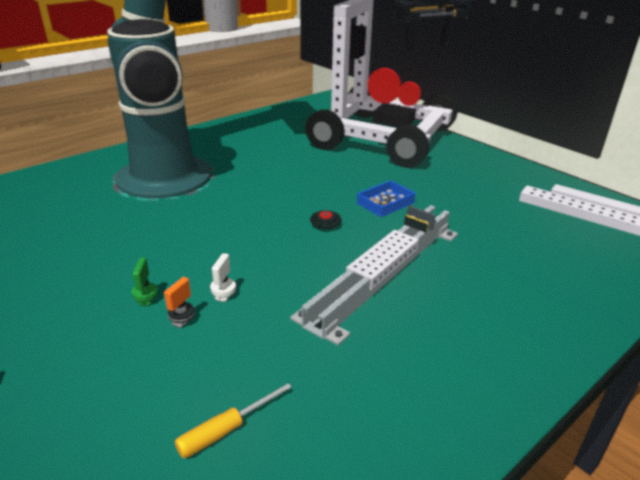

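View pics/side0.png

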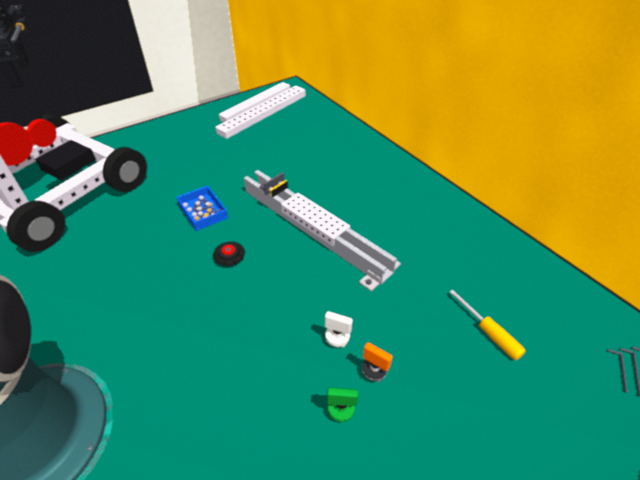

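The scene shows three stops: orange (178,293), green (143,280) and white (222,275). Only the orange one fits. The strut runs from (320,325) to (440,215), with the rail at (385,255) and the end stop at (420,218). Next I'll measure by colour and depth, and make the confirming crop.

```bash
python3 - <<'E'
from h import *
for n in('scene','side'):
    z=np.load(n+'0.npz');im,P=z['im'],z['P'];hsv=cv2.cvtColor(im,cv2.COLOR_RGB2HSV)
    H,S,V=[hsv[...,i].astype(int) for i in range(3)]
    ok=np.isfinite(P[...,2])&(np.abs(P[...,0])<1)&(np.abs(P[...,1])<1)
    box=(slice(270,335),slice(150,205)) if n=='scene' else (slice(335,390),slice(350,400))
    m=np.zeros_like(ok);m[box]=True
    o=m&ok&(H>5)&(H<18)&(S>150)&(P[...,2]>.03)
    p=P[o];print(n,'orange n',len(p),'mean',p.mean(0),'min',p.min(0),'max',p.max(0))
    t=p[p[:,2]>.064];
    if len(t)>8:
        r=cv2.minAreaRect((t[:,:2]*1000).astype(np.float32));print('top',r,len(t))
    q=p[:,:2]-p[:,:2].mean(0);e=np.linalg.svd(q,full_matrices=0)[2][0];print('wing dir',e,np.degrees(np.arctan2(e[1],e[0])),np.ptp(q@e))
    # collar
    k=m&ok&(S<90)&(P[...,2]>.010)&(P[...,2]<.03);p=P[k];print('collar',len(p),p.mean(0) if len(p) else 0, p.min(0),p.max(0))
    # strut/rail: points z .02-.06 in region
    box=(slice(200,345),slice(290,460)) if n=='scene' else (slice(165,295),slice(240,405))
    m=np.zeros_like(ok);m[box]=True
    for a,b,l in((.036,.0425,'lip'),(.0425,.048,'web'),(.05,.1,'endstop')):
        k=m&ok&(S<60)&(P[...,2]>a)&(P[...,2]<b);p=P[k]
        if len(p)<5: print(l,len(p));continue
        r=cv2.minAreaRect((p[:,:2]*1000).astype(np.float32));print(l,len(p),np.round(p.mean(0),4),r)
im=cv2.imread('pics/scene0.png');a=cv2.resize(im[240:340,110:250],None,fx=4,fy=4,interpolation=2)
im=cv2.imread('pics/wrist0.png');cv2.imwrite('pics/c1.png',np.hstack([cv2.resize(a,(420,300)),cv2.resize(im,(380,300))]))
E
```

```text
scene orange n 533 mean [ 0.47858562 -0.21625795  0.05838577] min [ 0.46295633 -0.23494902  0.03722122] max [ 0.48714273 -0.19373041  0.07242843]
top ((474.4674377441406, -214.40956115722656), (13.915658950805664, 43.35488510131836), 20.621328353881836) 214
wing dir [-0.30618623  0.95197163] 107.82954453381222 0.04296152785453761
collar 325 [ 0.4830225  -0.21700107  0.02120805] [ 0.46167505 -0.23295711  0.01026907] [ 0.49470403 -0.19648778  0.02994026]
lip 1185 [0.6029 0.0513 0.0404] ((585.3351440429688, 119.1030502319336), (51.00297546386719, 399.6158752441406), 10.947176933288574)
web 1687 [0.5876 0.1107 0.0445] ((585.463623046875, 117.55006408691406), (52.814666748046875, 395.61383056640625), 10.993780136108398)
endstop 297 [0.5658 0.2324 0.0623] ((564.150146484375, 228.91444396972656), (55.61168670654297, 25.388320922851562), 13.290298461914062)
side orange n 363 mean [ 0.4699157  -0.21633623  0.0571619 ] min [ 0.46072467 -0.23516598  0.03674431] max [ 0.48477735 -0.19300283  0.07228319]
top ((472.84332275390625, -213.8562469482422), (12.42501449584961, 43.617713928222656), 21.20956802368164) 126
wing dir [ 0.37268296 -0.92795873] -68.11882213490313 0.043764130086605194
collar 278 [ 0.464356   -0.21847483  0.02192918] [ 0.45334017 -0.2331653   0.01309445] [ 0.48497222 -0.19594843  0.02953688]
lip 927 [0.5902 0.0669 0.0402] ((583.658447265625, 119.47032165527344), (50.784420013427734, 402.4110412597656), 11.478022575378418)
web 1398 [0.5851 0.1098 0.0446] ((584.6405639648438, 119.10257720947266), (53.197593688964844, 396.66912841796875), 11.630082130432129)
endstop 215 [0.5586 0.2302 0.0631] ((560.2706298828125, 229.59461975097656), (45.27986526489258, 47.166297912597656), 58.38847732543945)
```

View pics/c1.png

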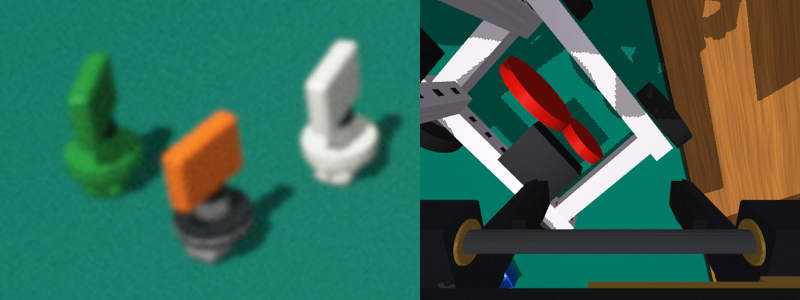

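The crop confirms it: orange wing, dark collar, steel head. Next come the strut line, the rail edges, and any tall obstacles on the way.

```bash
python3 - <<'E'
from h import *
a=np.radians(101.2);e=np.array([np.cos(a),np.sin(a)]);nn=np.array([-e[1],e[0]]);C=np.array([.5845,.119])
for n in('scene','side'):
    z=np.load(n+'0.npz');im,P=z['im'],z['P'];S=cv2.cvtColor(im,cv2.COLOR_RGB2HSV)[...,1].astype(int)
    ok=np.isfinite(P[...,2]);p=P[ok];s=S[ok]
    t=p[(p[:,2]>.15)&(np.hypot(p[:,0],p[:,1])>.15)&(p[:,0]>-.2)&(p[:,0]<.8)&(np.abs(p[:,1])<.9)]
    h,xe,ye=np.histogram2d(t[:,0],t[:,1],bins=[np.arange(-.2,.9,.1),np.arange(-.9,1,.1)])
    print(n,'tall',[(round(xe[i],2),round(ye[j],2),int(h[i,j]),round(float(t[(t[:,0]>=xe[i])&(t[:,0]<xe[i+1])&(t[:,1]>=ye[j])&(t[:,1]<ye[j+1]),2].max()),2)) for i,j in np.argwhere(h>15)])
    d=p[:,:2]-C;l=d@e;w=d@nn
    near=(abs(l)<.22)&(abs(w)<.035)
    for lo,hi,k in((.039,.0425,'lip'),(.0432,.047,'web')):
        m=near&(p[:,2]>lo)&(p[:,2]<hi)&(s<70)&(abs(w)<.03)
        print(k,m.sum(),'profile l:',[(round(x,3),int(((l[m]>=x)&(l[m]<x+.01)).sum()),round(float(np.median(w[m&(l>=x)&(l<x+.01)])),4)) for x in np.arange(-.22,.21,.02)  if ((l[m]>=x)&(l[m]<x+.01)).sum()>3])
        ww=w[m];print('  w range',np.percentile(ww,[1,50,99]))
    m=near&(p[:,2]>.0432)&(p[:,2]<.047)&(abs(w)<.025);hh=np.histogram(l[m],bins=np.arange(-.1,.2,.005));print(dict(zip(np.round(hh[1],3),hh[0])))
    m=near&(p[:,2]>.05);print('endstop l',np.percentile(l[m],[1,50,99]),'w',np.percentile(w[m],[1,99]),'z',p[m,2].max())
E
```

```text
scene tall [(np.float64(-0.2), np.float64(-0.0), 46, 0.34), (np.float64(0.0), np.float64(0.4), 531, 0.34), (np.float64(0.0), np.float64(0.5), 1233, 0.34), (np.float64(0.0), np.float64(0.6), 55, 0.33), (np.float64(0.1), np.float64(0.4), 922, 0.34), (np.float64(0.1), np.float64(0.5), 681, 0.35), (np.float64(0.1), np.float64(0.6), 103, 0.35), (np.float64(0.2), np.float64(0.5), 442, 0.35), (np.float64(0.2), np.float64(0.6), 838, 0.35), (np.float64(0.2), np.float64(0.7), 164, 0.34)]
lip 941 profile l: [(np.float64(-0.2), 68, 0.0099), (np.float64(-0.18), 59, -0.0115), (np.float64(-0.16), 61, -0.0107), (np.float64(-0.14), 54, -0.0112), (np.float64(-0.12), 48, -0.0129), (np.float64(-0.1), 44, 0.0102), (np.float64(-0.08), 32, -0.0107), (np.float64(-0.06), 6, -0.0249), (np.float64(-0.04), 9, -0.024), (np.float64(-0.02), 6, -0.0247), (np.float64(-0.0), 8, -0.0246), (np.float64(0.04), 6, -0.0251), (np.float64(0.06), 5, -0.0242), (np.float64(0.08), 31, -0.0108), (np.float64(0.1), 17, -0.0055), (np.float64(0.14), 4, -0.0198), (np.float64(0.16), 13, -0.0172), (np.float64(0.18), 27, -0.0112)]
  w ra
[... 5098 characters left out ...]
4(16), np.float64(0.105): np.int64(1), np.float64(0.11): np.int64(0), np.float64(0.115): np.int64(6), np.float64(0.12): np.int64(0), np.float64(0.125): np.int64(0), np.float64(0.13): np.int64(1), np.float64(0.135): np.int64(5), np.float64(0.14): np.int64(2), np.float64(0.145): np.int64(4), np.float64(0.15): np.int64(0), np.float64(0.155): np.int64(0), np.float64(0.16): np.int64(2), np.float64(0.165): np.int64(1), np.float64(0.17): np.int64(1), np.float64(0.175): np.int64(3), np.float64(0.18): np.int64(2), np.float64(0.185): np.int64(0), np.float64(0.19): np.int64(1), np.float64(0.195): np.int64(0)}
endstop l [0.09870245 0.11584288 0.13605882] w [-0.02727054  0.02777794] z 0.07574061729632287
```

Emit:
move_arm:
  commands:
    - [[0,-0.04,0],[0,0,0],1]
    - [[0,-0.08,0],[0,0,0.1],1]
    - [[0,-0.12,0],[0,0,0.2],1]
    - [[0,-0.16,0],[0,0,0.3],1]

```text
clock: 0.48
eef_pos: [0.1574, 0.4883, 0.2376]
eef_rot: [-0.953, -2.993, 0.003]
contact_force: [0.0, -0.0, 1.1]
width: 1.004
grip_force: 0.0
```

```bash
python3 - <<'E'
from h import *
P=np.load('scene0.npz')['P']
for v in range(10,150,15):
    print(v,[tuple(np.round(P[v,u],2)) for u in (338,350,362,385,440)])
print(ctrl.get_state()['q'])
E
```

```text
10 [(np.float64(0.09), np.float64(0.44), np.float64(0.33)), (np.float64(0.1), np.float64(0.47), np.float64(0.32)), (np.float64(0.08), np.float64(0.54), np.float64(0.31)), (np.float64(-0.28), np.float64(1.01), np.float64(0.21)), (np.float64(0.2), np.float64(0.68), np.float64(0.32))]
25 [(np.float64(0.1), np.float64(0.44), np.float64(0.29)), (np.float64(0.1), np.float64(0.48), np.float64(0.29)), (np.float64(0.08), np.float64(0.54), np.float64(0.28)), (np.float64(-0.27), np.float64(1.01), np.float64(0.17)), (np.float64(-0.05), np.float64(1.02), np.float64(0.2))]
40 [(np.float64(0.1), np.float64(0.44), np.float64(0.26)), (np.float64(0.08), np.float64(0.5), np.float64(0.25)), (np.float64(0.09), np.float64(0.53), np.float64(0.25)), (np.float64(-0.27), np.float64(1.01), np.float64(0.11)), (np.float64(-0.03), np.float64(1.01), np.float64(0.16))]
55 [(np.float64(0.1), np.float64(0.44), np.float64(0.23)), (np.float64(0.08), np.float64(0.5), np.float64(0.21)), (np.float64(0.09), np.float64(0.54), np.float64(0.21)), (np.float64(-0.27), np.float64(1.01), np.float64(0.06)), (np.float64(-0.02), np.
[... 1141 characters left out ...]
float64(0.66), np.float64(0.07))]
130 [(np.float64(0.15), np.float64(0.4), np.float64(0.06)), (np.float64(0.16), np.float64(0.43), np.float64(0.06)), (np.float64(0.19), np.float64(0.45), np.float64(0.06)), (np.float64(0.25), np.float64(0.47), np.float64(0.07)), (np.float64(0.23), np.float64(0.72), np.float64(0.0))]
145 [(np.float64(0.11), np.float64(0.44), np.float64(-0.0)), (np.float64(0.14), np.float64(0.46), np.float64(-0.0)), (np.float64(0.16), np.float64(0.49), np.float64(-0.0)), (np.float64(0.19), np.float64(0.54), np.float64(-0.0)), (np.float64(0.28), np.float64(0.65), np.float64(-0.0))]
[ 1.21050414e+00 -4.28795115e-02  1.94485372e+00 -2.97370917e-05
  1.24140288e+00  2.56398821e-01]
```

Emit:
move_arm:
  commands:
    - [[-0.033,0.016,0],[0,0,0],1]
    - [[-0.066,0.03,0],[0,0,0],1]
    - [[-0.1,0.045,0],[0,0,0],1]
    - [[-0.135,0.05,0],[0,0,0],1]
    - [[-0.17,0.055,0],[0,0,0.05],1]
    - [[-0.205,0.06,0],[0,0,0.1],1]
    - [[-0.235,0.065,0],[0,0,0.2],1]
    - [[-0.27,0.055,0],[0,0,0.3],1]
    - [[-0.3,0.045,0],[0,0,0.4],1]
    - [[-0.33,0.03,0],[0,0,0.5],1]

```text
clock: 1.32
eef_pos: [0.4466, 0.3241, 0.2383]
eef_rot: [-1.664, -2.664, 0.0]
contact_force: [0.6, -0.2, -0.3]
width: 0.998
grip_force: 0.0
```

Emit:
move_arm:
  commands:
    - [[-0.037,-0.016,0],[0,0,0.02],1]
    - [[-0.074,-0.032,0],[0,0,0.04],1]
    - [[-0.111,-0.048,0],[0,0,0.06],1]
    - [[-0.148,-0.064,0],[0,0,0.08],1]
    - [[-0.185,-0.08,0],[0,0,0.087],1]
    - [[-0.222,-0.096,0],[0,0,0.087],1]
    - [[-0.259,-0.112,0],[0,0,0.087],1]
    - [[-0.296,-0.128,0],[0,0,0.087],1]
    - [[-0.333,-0.144,0],[0,0,0.087],1]
    - [[-0.37,-0.16,0],[0,0,0.087],1]

```text
clock: 2.15
eef_pos: [0.4653, -0.0793, 0.2387]
eef_rot: [1.772, 2.594, 0.0]
contact_force: [1.8, -0.0, 0.2]
width: 1.0
grip_force: 0.0
```

Emit:
move_arm:
  commands:
    - [[-0.036,-0.011,0],[0,0,0],1]
    - [[-0.072,-0.022,0.01],[0,0,0],1]
    - [[-0.105,-0.033,0.025],[0,0,0],1]
    - [[-0.129,-0.041,0.04],[0,0,0],1]
    - [[-0.129,-0.041,0.04],[0,0,0],1]
    - [[-0.129,-0.041,0.04],[0,0,0],1]

```text
clock: 2.65
eef_pos: [0.4734, -0.213, 0.1972]
eef_rot: [-1.774, -2.588, 0.0]
contact_force: [0.2, -0.1, 0.1]
width: 0.999
grip_force: 0.0
```

```bash
python3 - <<'E'
from h import *
im,d,c,M=cam('wrist');P=world(d,c,M);save('w1',im);np.savez('w1.npz',im=im,P=P)
print(ctrl.get_state()['eef_pos'],ctrl.get_state()['eef_rot'])
hsv=cv2.cvtColor(im,cv2.COLOR_RGB2HSV);H,S,V=[hsv[...,i].astype(int) for i in range(3)]
o=(H>4)&(H<19)&(S>150)&np.isfinite(P[...,2])&(P[...,2]>.064)&(P[...,2]<.08)
p=P[o];v,u=np.nonzero(o);print(len(p),u.mean(),v.mean(),p.min(0),p.max(0))
r=cv2.minAreaRect((p[:,:2]*1e4).astype(np.float32));print(r)
E
```

```text
[ 0.47400451 -0.21226372  0.19818253] [-1.77311555e+00 -2.59111626e+00 -5.18274450e-04]
359 318.7632311977716 223.31476323119776 [ 0.45959355 -0.23520605  0.06401133] [ 0.48420036 -0.19296646  0.07275818]
((4718.3173828125, -2140.8447265625), (115.08990478515625, 430.57421875), 21.53712272644043)
```

View pics/w1.png

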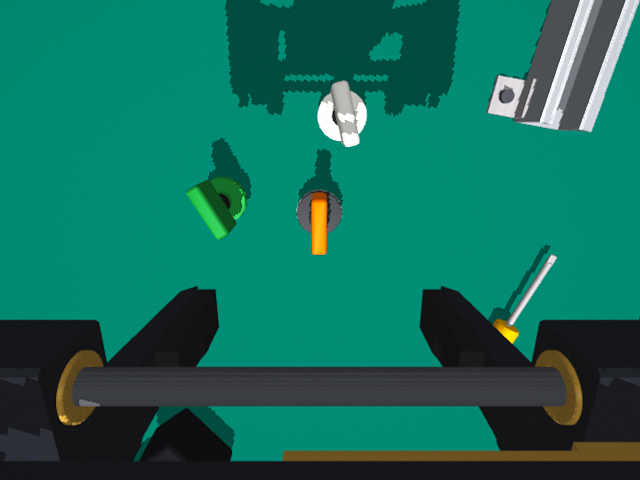

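Emit:
move_arm:
  commands:
    - [[-0.001,-0.001,0.03],[0,0,0],0.55]
    - [[-0.001,-0.001,0.065],[0,0,0],0.55]
    - [[-0.001,-0.001,0.1],[0,0,0],0.55]
    - [[-0.001,-0.001,0.13],[0,0,0],0.55]
    - [[-0.001,-0.001,0.15],[0,0,0],0.55]
    - [[-0.001,-0.001,0.16],[0,0,0],0.55]
    - [[-0.001,-0.001,0.16],[0,0,0],0.55]
    - [[-0.001,-0.001,0.16],[0,0,0],0.1]
    - [[-0.001,-0.001,0.16],[0,0,0],0.05]
    - [[-0.001,-0.001,0.16],[0,0,0],0.05]
  grip_force: 15

```text
clock: 3.53
eef_pos: [0.4758, -0.2144, 0.0409]
eef_rot: [1.77, 2.591, 0.001]
contact_force: [-0.3, 0.4, 0.1]
width: 0.346
grip_force: 0.0
```

Emit:
move_arm:
  commands:
    - [[0,0,0],[0,0,0],0]
    - [[0,0,0],[0,0,0],0]
    - [[0,0,0],[0,0,0],0]
  grip_force: 50

```text
clock: 3.78
eef_pos: [0.4744, -0.2141, 0.0395]
eef_rot: [1.772, 2.593, 0.0]
contact_force: [0.0, -0.7, 4.8]
width: 0.127
grip_force: 49.9
```

Emit:
move_arm:
  commands:
    - [[0,0,-0.03],[0,0,0],0]
    - [[0,0,-0.07],[0,0,0],0]
    - [[0,0,-0.1],[0,0,0],0]
    - [[0.022,0.029,-0.1],[0,0,0.03],0]
    - [[0.044,0.058,-0.1],[0,0,0.06],0]
    - [[0.066,0.087,-0.1],[0,0,0.09],0]
    - [[0.088,0.116,-0.1],[0,0,0.12],0]
    - [[0.11,0.145,-0.1],[0,0,0.15],0]
    - [[0.132,0.174,-0.1],[0,0,0.176],0]
    - [[0.154,0.203,-0.1],[0,0,0.176],0]

```text
clock: 4.62
eef_pos: [0.6072, 0.005, 0.1382]
eef_rot: [-1.995, -2.426, 0.001]
contact_force: [0.3, -0.0, -2.0]
width: 0.13
grip_force: 49.9
```

Emit:
move_arm:
  commands:
    - [[0,0,0],[0,0,0],0]
    - [[0,0,0],[0,0,0],0]
    - [[0,0,0],[0,0,0],0]

```text
clock: 4.87
eef_pos: [0.6062, 0.0034, 0.1379]
eef_rot: [-1.992, -2.428, 0.003]
contact_force: [-0.2, 0.4, -3.1]
width: 0.129
grip_force: 49.9
```

```bash
python3 - <<'E'
from h import *
s=ctrl.get_state();T=R.from_rotvec(s['eef_rot']).as_matrix();print(s['eef_pos'],'y',np.degrees(np.arctan2(T[1,1],T[0,1])),T[:,2],s['contact_force'])
im,d,c,M=cam('wrist');P=world(d,c,M);save('w2',im);np.savez('w2.npz',im=im,P=P)
hsv=cv2.cvtColor(im,cv2.COLOR_RGB2HSV);H,S,V=[hsv[...,i].astype(int) for i in range(3)]
Q=(P-s['eef_pos'])@T   # tool coords
def show(k,m):
    p=Q[m];v,u=np.nonzero(m)
    if len(p)<10: print(k,len(p));return
    r=cv2.minAreaRect((p[:,:2]*1e4).astype(np.float32));print(k,len(p),'uv',u.mean().round(),v.mean().round(),'z',np.percentile(p[:,2],[2,98]),r)
o=(H>4)&(H<19)&(S>150)&(d>0)&(np.hypot(Q[...,0],Q[...,1])<.04)
show('wing',o);show('wingtop',o&(Q[...,2]<-.028))
w=P[...,2]
lip=(w>.038)&(w<.0425)&(S<70)
p=Q[lip];r=np.polyfit(p[:,0],p[:,1],1)
bins=np.arange(-.12,.12,.01)
for b in bins:
    y=np.sort(p[(p[:,0]>=b)&(p[:,0]<b+.01),1])
    if len(y)>20:
        g=np.diff(y);i=g.argmax();print(round(b+.005,3),len(y),'outer',y[0].round(4),y[-1].round(4),'slot',y[i].round(4),y[i+1].round(4))
show('web',(w>.0428)&(w<.048)&(S<60))
E
```

```text
[0.60621843 0.00336716 0.1378979 ] y 11.282045542567545 [-2.01717821e-03 -4.43000969e-04 -9.99997867e-01] [-0.15976531  0.41751291 -3.12301733]
wing 3283 uv 320.0 310.0 z [-0.03273502 -0.00224586] ((132.32000732421875, 67.26069641113281), (487.12408447265625, 332.12750244140625), 49.86008834838867)
wingtop 2343 uv 320.0 324.0 z [-0.0329324  -0.02860534] ((133.19480895996094, 67.72708129882812), (487.62799072265625, 329.1521301269531), 50.3017578125)
-0.105 40 outer -0.1654 -0.1602 slot -0.1617 -0.1612
-0.095 68 outer -0.1692 -0.1617 slot -0.1627 -0.1623
-0.085 48 outer -0.1806 -0.1688 slot -0.18 -0.1781
-0.005 161 outer -0.0201 0.0207 slot -0.0111 0.0113
0.005 257 outer -0.0206 0.0207 slot -0.011 0.0111
0.015 265 outer -0.0204 0.0205 slot -0.0109 0.011
0.025 254 outer -0.0202 0.0207 slot -0.0109 0.011
0.035 198 outer -0.02 0.0206 slot -0.0109 0.0113
web 15987 uv 318.0 96.0 z [0.09109904 0.09473777] ((20.32305908203125, -444.9451904296875), (3060.916015625, 1247.39013671875), 34.57871627807617)
```

View pics/w2.png

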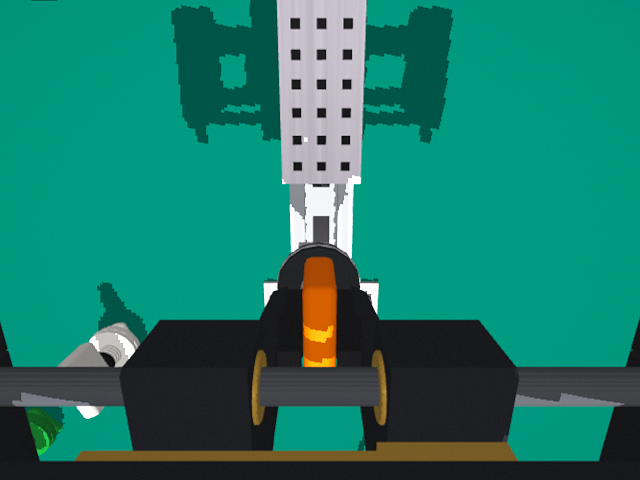

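The picture shows the orange wing at (320,310), the slot centred under it at u≈321 with no visible skew, and the rail's near edge at v≈182. The slot lies at tool y≈0.0001. I still need the wing centre and the rail edge in the same frame.

```bash
python3 - <<'E'
from h import *
z=np.load('w2.npz');im,P=z['im'],z['P'];s=ctrl.get_state();T=R.from_rotvec(s['eef_rot']).as_matrix();Q=(P-s['eef_pos'])@T
hsv=cv2.cvtColor(im,cv2.COLOR_RGB2HSV);H,S,V=[hsv[...,i].astype(int) for i in range(3)]
o=(H>4)&(H<19)&(S>150)&np.isfinite(P[...,2])&(abs(Q[...,1])<.012)&(abs(Q[...,0])<.03)
p=Q[o]
for v in range(262,340,12):
    q=Q[v][o[v]]
    if len(q)>3: print(v,len(q),'x',np.median(q[:,0]).round(4),'y',q[:,1].min().round(4),q[:,1].max().round(4),'z',np.median(q[:,2]).round(4))
m=np.zeros_like(o);m[235:290,275:365]=1
c=m&(S<60)&(Q[...,2]>.0)&(Q[...,2]<.03);q=Q[c];print('collar',len(q),q.min(0),q.max(0))
w=(P[...,2]>.043)&(P[...,2]<.047)&(abs(Q[...,1])<.03)&(Q[...,0]<.17);q=Q[w]
print('rail x min',[ (b,q[abs(q[:,1]-b)<.003,0].min().round(4)) for b in(-.02,-.01,0,.01,.02)],'y',np.percentile(q[:,1],[.5,99.5]))
for b in np.arange(.055,.17,.02):
    y=q[abs(q[:,0]-b)<.005,1]; print(b.round(3),y.min().round(4),y.max().round(4))
E
```

```text
262 28 x 0.0227 y -0.0065 0.0053 z -0.006
274 31 x 0.0227 y -0.0065 0.0063 z -0.0184
286 33 x 0.0224 y -0.0064 0.005 z -0.0283
298 36 x 0.0194 y -0.0066 0.0066 z -0.0313
310 35 x 0.0148 y -0.0067 0.0057 z -0.0313
322 35 x 0.0103 y -0.0067 0.0057 z -0.0314
334 10 x 0.0047 y -0.0071 0.0057 z -0.0301
collar 2000 [-0.00018688 -0.02092222  0.00913732] [0.02133821 0.01888438 0.02982115]
rail x min [(-0.02, np.float64(-0.009)), (-0.01, np.float64(-0.0009)), (0, np.float64(0.0384)), (0.01, np.float64(-0.0017)), (0.02, np.float64(-0.0117))] y [-0.02463336  0.02482724]
0.055 -0.0249 0.0251
0.075 -0.0248 0.025
0.095 -0.025 0.0252
0.115 -0.025 0.0251
0.135 -0.0249 0.025Traceback (most recent call last):
  File "<stdin>", line 14, in <module>
    return umr_minimum(a, axis, None, out, keepdims, initial, where)
ValueError: zero-size array to reduction operation minimum which has no identity
```

Emit:
move_arm:
  commands:
    - [[0,0.0006,0.025],[0,0,0],0]
    - [[0,0.0006,0.045],[0,0,0],0]
    - [[0,0.0006,0.054],[0,0,0],0]
    - [[0,0.0006,0.054],[0,0,0],0]
    - [[0,0.0006,0.057],[0,0,0],0]
    - [[0,0.0006,0.06],[0,0,0],0]
    - [[0,0.0006,0.062],[0,0,0],0]
    - [[0,0.0006,0.064],[0,0,0],0]
    - [[0,0.0006,0.064],[0,0,0],0]

```text
clock: 5.67
eef_pos: [0.608, 0.0036, 0.075]
eef_rot: [1.993, 2.428, 0.001]
contact_force: [-0.2, -0.6, -1.2]
width: 0.13
grip_force: 49.9
```

Emit:
move_arm:
  commands:
    - [[0,0,0.002],[0,0,0],0]
    - [[0,0,0.004],[0,0,0],0]
    - [[0,0,0.006],[0,0,0],0]
    - [[0,0,0.007],[0,0,0],0]
    - [[0,0,0.007],[0,0,0],0]
    - [[0,0,0.007],[0,0,0],0]

```text
clock: 6.17
eef_pos: [0.6079, 0.0037, 0.0686]
eef_rot: [1.993, 2.428, 0.0]
contact_force: [-2.3, 0.1, 5.3]
width: 0.127
grip_force: 49.9
```

Emit:
move_arm:
  commands:
    - [[0,0,-0.0006],[0,0,0],0]
    - [[0.003,0,-0.0006],[0,0,0],0]
    - [[0.006,0,-0.0006],[0,0,0],0]
    - [[0.009,0,-0.0006],[0,0,0],0]
    - [[0.012,0,-0.0006],[0,0,0],0]
    - [[0.012,0,-0.0006],[0,0,0],0]
    - [[0.012,0,-0.0006],[0,0,0],0]

```text
clock: 6.75
eef_pos: [0.6058, 0.0159, 0.0686]
eef_rot: [1.993, 2.428, 0.001]
contact_force: [0.9, -0.2, 3.1]
width: 0.132
grip_force: 49.9
```

Emit:
move_arm:
  commands:
    - [[0.003,0,0],[0,0,0],0]
    - [[0.006,0,0],[0,0,0],0]
    - [[0.009,0,0],[0,0,0],0]
    - [[0.012,0,0],[0,0,0],0]
    - [[0.015,0,0],[0,0,0],0]
    - [[0.018,0,0],[0,0,0],0]
    - [[0.02,0,0],[0,0,0],0]
    - [[0.02,0,0],[0,0,0],0]
    - [[0.02,0,0],[0,0,0],0]

```text
clock: 7.5
eef_pos: [0.6016, 0.0354, 0.0686]
eef_rot: [-1.993, -2.428, -0.001]
contact_force: [-0.4, -2.0, 5.4]
width: 0.135
grip_force: 49.9
```

```bash
cat >> h.py <<'E'
e=np.array([np.cos(np.radians(101.25)),np.sin(np.radians(101.25)),0])
def st():
    s=ctrl.get_state();T=R.from_rotvec(s['eef_rot']).as_matrix();d=s['eef_pos']-[.5845,.119,0]
    print('t',round(s['clock'],2),'l',round(float(d@e),4),'w',round(float(d[:2]@[-e[1],e[0]]),4),'z',round(float(s['eef_pos'][2]),4),'yaw',round(float(np.degrees(np.arctan2(T[1,1],T[0,1]))),2),'Fl',round(float(s['contact_force']@e),2),'Ft',round(float(s['contact_force'][:2]@[-e[1],e[0]]),2),'Fz',round(float(s['contact_force'][2]),2),'tq',np.round(s['wrist_torque'],2),'w',round(s['width'],3))
E
python3 -c "
from h import *
st()
im,d,c,M=cam('wrist');P=world(d,c,M);save('w3',im)
p=P[np.isfinite(P[...,2])&(P[...,2]>.043)&(P[...,2]<.047)]-[.5845,.119,0]
l=p@e;w=p[:,:2]@[-e[1],e[0]];m=(abs(w)<.022);l=np.sort(l[m]);print('rail l',l[l>-.1][[0,50,200]],l[l<.12][-5:]);h=np.histogram(l,bins=np.arange(-.08,.14,.005));print(dict(zip(h[1].round(3).tolist(),h[0].tolist())))
im,d,c,M=cam('scene');P=world(d,c,M)
p=P[np.isfinite(P[...,2])&(P[...,2]>.043)&(P[...,2]<.047)]-[.5845,.119,0]
l=p@e;w=p[:,:2]@[-e[1],e[0]];m=(abs(w)<.022);h=np.histogram(l[m],bins=np.arange(.06,.12,.003));print(dict(zip(h[1].round(3).tolist(),h[0].tolist())))
cv2.imwrite('pics/s3.png',cv2.resize(im[190:300,320:480,::-1],None,fx=5,fy=5,interpolation=2))
st()
"
```

```text
t 7.5 l -0.0853 w -0.0005 z 0.0686 yaw 11.24 Fl -1.88 Ft 0.75 Fz 5.37 tq [-0.49 -0.08 -0.05] w 0.135
rail l [-0.08221376 -0.07068883 -0.0649401 ] [0.03702933 0.03706357 0.03708246 0.03713365 0.03716301]
{-0.08: 11, -0.075: 45, -0.07: 129, -0.065: 918, -0.06: 932, -0.055: 983, -0.05: 986, -0.045: 1020, -0.04: 1060, -0.035: 1068, -0.03: 1076, -0.025: 1175, -0.02: 1168, -0.015: 1165, -0.01: 1265, -0.005: 1224, 0.0: 1335, 0.005: 1323, 0.01: 1373, 0.015: 1403, 0.02: 1466, 0.025: 1476, 0.03: 1539, 0.035: 572, 0.04: 0, 0.045: 0, 0.05: 0, 0.055: 0, 0.06: 0, 0.065: 0, 0.07: 0, 0.075: 0, 0.08: 0, 0.085: 0, 0.09: 0, 0.095: 0, 0.1: 0, 0.105: 0, 0.11: 0, 0.115: 0, 0.12: 0, 0.125: 0, 0.13: 0, 0.135: 0}
{0.06: 0, 0.063: 0, 0.066: 0, 0.069: 0, 0.072: 0, 0.075: 0, 0.078: 0, 0.081: 0, 0.084: 0, 0.087: 0, 0.09: 0, 0.093: 0, 0.096: 0, 0.099: 4, 0.102: 3, 0.105: 0, 0.108: 1, 0.111: 0, 0.114: 2}
t 7.6 l -0.0853 w -0.0005 z 0.0686 yaw 11.23 Fl -2.3 Ft 0.2 Fz 5.94 tq [-0.53 -0.12  0.02] w 0.134
```

Emit:
move_arm:
  commands:
    - [[0,0,-0.0008],[0,0,0],0]
    - [[0.002,0,-0.0008],[0,0,0],0]
    - [[0.004,0,-0.0008],[0,0,0],0]
    - [[0.006,0,-0.0008],[0,0,0],0]
    - [[0.007,0,-0.0008],[0,0,0],0]
    - [[0.008,0,-0.0008],[0,0,0],0]
    - [[0.008,0,-0.0008],[0,0,0],0]

```text
clock: 8.18
eef_pos: [0.5994, 0.0432, 0.0687]
eef_rot: [-1.993, -2.427, 0.001]
contact_force: [0.5, -1.5, 0.1]
width: 0.134
grip_force: 49.9
```

```bash
python3 -c "
from h import *
st()"
```

```text
t 8.18 l -0.0772 w 0.0002 z 0.0687 yaw 11.24 Fl -1.56 Ft -0.22 Fz 0.14 tq [-0.33 -0.05 -0.07] w 0.134
```

Emit:
move_arm:
  commands:
    - [[0.001,0,0],[0,0,0],0]
    - [[0.002,0,0],[0,0,0],0]
    - [[0.003,0,0],[0,0,0],0]
    - [[0.003,0,0],[0,0,0],0]

```text
clock: 8.52
eef_pos: [0.5989, 0.0461, 0.0687]
eef_rot: [-1.993, -2.427, 0.0]
contact_force: [0.5, -0.6, -1.0]
width: 0.128
grip_force: 49.9
```

Emit:
move_arm:
  commands:
    - [[0.001,0,0],[0,0,0],0]
    - [[0.0015,0,0],[0,0,0],0]
    - [[0.0015,0,0],[0,0,0],0]

```text
clock: 8.77
eef_pos: [0.5986, 0.0475, 0.0687]
eef_rot: [-1.993, -2.428, 0.001]
contact_force: [-1.0, -1.2, -2.3]
width: 0.132
grip_force: 49.9
```

Emit:
move_arm:
  commands:
    - [[0.0007,0,0],[0,0,0],0]
    - [[0.0014,0,0],[0,0,0],0]
    - [[0.0014,0,0],[0,0,0],0]

```text
clock: 9.02
eef_pos: [0.5985, 0.0488, 0.0688]
eef_rot: [-1.993, -2.428, 0.0]
contact_force: [-0.1, -0.7, -2.5]
width: 0.13
grip_force: 49.9
```

Emit:
move_arm:
  commands:
    - [[0.0007,0,0],[0,0,0],0]
    - [[0.0014,0,0],[0,0,0],0]
    - [[0.0014,0,0],[0,0,0],0]

```text
clock: 9.27
eef_pos: [0.5984, 0.0501, 0.0691]
eef_rot: [-1.993, -2.428, 0.0]
contact_force: [-0.7, -0.2, -2.0]
width: 0.129
grip_force: 49.9
```

Emit:
move_arm:
  commands:
    - [[0.0007,0,0],[0,0,0],0]
    - [[0.0014,0,0],[0,0,0],0]
    - [[0.0014,0,0],[0,0,0],0]

```text
clock: 9.52
eef_pos: [0.5985, 0.051, 0.0692]
eef_rot: [1.993, 2.428, -0.0]
contact_force: [0.3, -2.0, -3.1]
width: 0.13
grip_force: 49.9
```

Emit:
move_arm:
  commands:
    - [[0.0007,0,0],[0,0,0],0]
    - [[0.0014,0,0],[0,0,0],0]
    - [[0.0014,0,0],[0,0,0],0]

```text
clock: 9.77
eef_pos: [0.5982, 0.0521, 0.0692]
eef_rot: [1.992, 2.428, -0.001]
contact_force: [1.4, -4.2, -3.2]
width: 0.134
grip_force: 49.9
```

```bash
python3 -c "
from h import *
st()
im,d,c,M=cam('wrist');P=world(d,c,M);save('w4',im)
T=R.from_rotvec(ctrl.get_state()['eef_rot']).as_matrix();Q=(P-ctrl.get_state()['eef_pos'])@T
p=Q[(abs(Q[...,1])<.022)&(P[...,2]>.0425)&(P[...,2]<.047)];h=np.histogram(p[:,0],bins=np.arange(0,.05,.002));print(dict(zip(h[1].round(3).tolist(),h[0].tolist())))
im2,d,c,M=cam('side');save('s4',im2)
cv2.imwrite('pics/v4.png',np.hstack([cv2.resize(im[100:340,200:440,::-1],(400,400)),cv2.resize(im2[150:310,230:390,::-1],(400,400))]))
"
```

```text
t 9.77 l -0.0682 w -0.0004 z 0.0692 yaw 11.25 Fl -4.36 Ft -0.53 Fz -3.22 tq [-1.02 -0.26 -0.01] w 0.134
{0.0: 0, 0.002: 3, 0.004: 10, 0.006: 7, 0.008: 19, 0.01: 31, 0.012: 37, 0.014: 65, 0.016: 59, 0.018: 133, 0.02: 363, 0.022: 366, 0.024: 371, 0.026: 374, 0.028: 371, 0.03: 370, 0.032: 386, 0.034: 402, 0.036: 401, 0.038: 395, 0.04: 393, 0.042: 403, 0.044: 416, 0.046: 411}
```

View pics/v4.png

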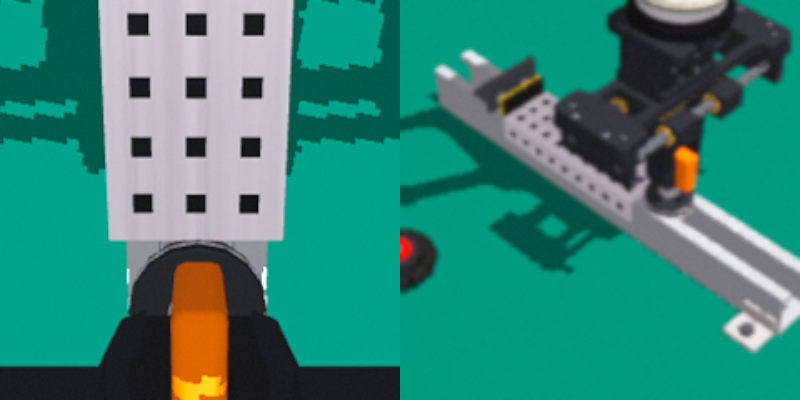

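The crops show the collar touching the rail's edge and the rail touching the yellow-and-black buffer. Fl is −4.4 N. Advance about 1.3 mm more.

Emit:
move_arm:
  commands:
    - [[0.0005,0,0],[0,0,0],0]
    - [[0.001,0,0],[0,0,0],0]
    - [[0.0013,0,0],[0,0,0],0]
    - [[0.0013,0,0],[0,0,0],0]
  grip_force: 60

```text
clock: 10.2
eef_pos: [0.5981, 0.0529, 0.0693]
eef_rot: [1.992, 2.427, -0.001]
contact_force: [1.9, -5.7, -2.9]
width: 0.13
grip_force: 59.9
```

```bash
cat >> h.py <<'E'
def avg(n=4):
    for _ in range(n): ctrl.snapshot('side'); st()
E
python3 -c "
from h import *
avg(5)"
```

```text
t 10.25 l -0.0675 w -0.0005 z 0.0693 yaw 11.25 Fl -6.65 Ft 0.33 Fz -2.38 tq [-1.38 -0.27  0.07] w 0.128
t 10.3 l -0.0675 w -0.0005 z 0.0693 yaw 11.25 Fl -6.71 Ft -0.95 Fz -2.77 tq [-1.28 -0.19  0.02] w 0.129
t 10.35 l -0.0675 w -0.0005 z 0.0693 yaw 11.25 Fl -7.24 Ft -0.53 Fz -3.14 tq [-1.36 -0.26 -0.04] w 0.13
t 10.4 l -0.0675 w -0.0005 z 0.0693 yaw 11.25 Fl -6.55 Ft -0.01 Fz -2.8 tq [-1.32 -0.31 -0.  ] w 0.128
t 10.45 l -0.0675 w -0.0005 z 0.0693 yaw 11.25 Fl -7.39 Ft -0.93 Fz -2.09 tq [-1.33 -0.28  0.08] w 0.132
```

Emit:
move_arm:
  commands:
    - [[0.0003,0,0.0015],[0,0,0],0]
    - [[0.0003,0,0.003],[0,0,0],0]
    - [[0.0003,0,0.0045],[0,0,0],0]
    - [[0.0003,0,0.006],[0,0,0],0]
    - [[0.0003,0,0.0065],[0,0,0],0]
    - [[0.0003,0,0.0065],[0,0,0],0]

```text
clock: 10.95
eef_pos: [0.5983, 0.0529, 0.0651]
eef_rot: [1.991, 2.427, -0.002]
contact_force: [-4.7, -8.5, 10.5]
width: 0.129
grip_force: 59.9
```

```bash
python3 -c "
from h import *
avg(3)"
```

```text
t 11.0 l -0.0676 w -0.0007 z 0.0652 yaw 11.26 Fl -7.45 Ft 5.32 Fz 10.94 tq [-1.46  0.73  0.02] w 0.131
t 11.05 l -0.0675 w -0.0007 z 0.0652 yaw 11.26 Fl -6.65 Ft 5.42 Fz 10.07 tq [-1.46  0.71  0.04] w 0.132
t 11.1 l -0.0676 w -0.0007 z 0.0652 yaw 11.26 Fl -6.95 Ft 6.02 Fz 10.82 tq [-1.54  0.74  0.03] w 0.131
```

Emit:
move_arm:
  commands:
    - [[0,-0.0004,0],[0,0,0],0]
    - [[0,-0.0009,0.001],[0,0,0],0]
    - [[0,-0.0009,0.002],[0,0,0],0]
    - [[0,-0.0009,0.003],[0,0,0],0]
    - [[0,-0.0009,0.0038],[0,0,0],0]
    - [[0,-0.0009,0.0038],[0,0,0],0]

```text
clock: 11.6
eef_pos: [0.5983, 0.0528, 0.0621]
eef_rot: [1.991, 2.426, 0.0]
contact_force: [-3.8, -7.5, 13.2]
width: 0.129
grip_force: 59.9
```

```bash
python3 -c "
from h import *
avg(3)"
```

```text
t 11.65 l -0.0676 w -0.0006 z 0.0622 yaw 11.26 Fl -7.08 Ft 5.88 Fz 13.94 tq [-1.45  0.73  0.01] w 0.13
t 11.7 l -0.0677 w -0.0006 z 0.0623 yaw 11.26 Fl -7.27 Ft 6.36 Fz 13.3 tq [-1.42  0.72  0.03] w 0.132
t 11.75 l -0.0676 w -0.0006 z 0.0623 yaw 11.26 Fl -6.95 Ft 5.65 Fz 13.88 tq [-1.43  0.74  0.04] w 0.13
```

Emit:
move_arm:
  commands:
    - [[0,-0.0005,0],[0,0,0],0]
    - [[0,-0.001,0],[0,0,0],0]
    - [[0,-0.001,0],[0,0,0],0]

```text
clock: 12.0
eef_pos: [0.5982, 0.0527, 0.0627]
eef_rot: [1.99, 2.425, 0.003]
contact_force: [-3.3, -7.7, 13.1]
width: 0.129
grip_force: 59.9
```

```bash
python3 -c "
from h import *
avg(3)"
```

```text
t 12.05 l -0.0676 w -0.0005 z 0.0627 yaw 11.26 Fl -6.35 Ft 4.27 Fz 13.26 tq [-1.35  0.47  0.03] w 0.133
t 12.1 l -0.0676 w -0.0006 z 0.0627 yaw 11.26 Fl -6.61 Ft 4.06 Fz 13.12 tq [-1.35  0.44  0.  ] w 0.131
t 12.15 l -0.0676 w -0.0005 z 0.0627 yaw 11.26 Fl -7.34 Ft 4.83 Fz 13.12 tq [-1.36  0.52  0.05] w 0.13
```

Emit:
move_arm:
  commands:
    - [[0,-0.001,0.0005],[0,0,0],0]
    - [[0,-0.002,0.001],[0,0,0],0]
    - [[0,-0.002,0.001],[0,0,0],0]

```text
clock: 12.4
eef_pos: [0.5981, 0.0527, 0.0625]
eef_rot: [1.988, 2.422, 0.008]
contact_force: [0.9, -6.6, 13.7]
width: 0.132
grip_force: 59.9
```

```bash
python3 -c "
from h import *
avg(2);print(ctrl.get_state()['eef_rot'],R.from_rotvec(ctrl.get_state()['eef_rot']).as_matrix()[:,2], ctrl.get_state()['q'])"
```

```text
t 12.45 l -0.0676 w -0.0004 z 0.0625 yaw 11.25 Fl -6.22 Ft 1.64 Fz 13.33 tq [-1.15  0.05  0.03] w 0.132
t 12.5 l -0.0676 w -0.0004 z 0.0625 yaw 11.24 Fl -6.79 Ft 0.83 Fz 14.18 tq [-1.2   0.09  0.03] w 0.132
[1.98839816 2.4226259  0.00743524] [ 0.00876274 -0.00105408 -0.99996105] [ 4.72979344e-02  2.85876773e-01  1.92703609e+00 -1.84417547e-03
  9.19977381e-01 -1.47841835e-01]
```

Emit:
move_arm:
  commands:
    - [[0,0,0],[0,0,0.1],0]
    - [[0,0,0],[0,0,0.2],0]
    - [[0,0,0],[0,0,0.3],0]
    - [[0,0,0],[0,0,0.4],0]
    - [[0,0,0],[0,0,0.4],0]

```text
clock: 12.92
eef_pos: [0.597, 0.0525, 0.0621]
eef_rot: [2.435, 1.976, 0.006]
contact_force: [-1.9, -6.3, 14.1]
width: 0.127
grip_force: 59.9
```

```bash
python3 -c "
from h import *
avg(2)"
```

```text
t 12.97 l -0.0676 w 0.0007 z 0.0621 yaw -11.71 Fl -6.81 Ft 3.5 Fz 13.39 tq [-1.33  0.33 -0.08] w 0.131
t 13.02 l -0.0677 w 0.0007 z 0.0621 yaw -11.68 Fl -6.54 Ft 3.41 Fz 13.93 tq [-1.34  0.3  -0.07] w 0.129
```

Emit:
move_arm:
  commands:
    - [[0,0,0],[0,0,0.1],0]
    - [[0,0,0],[0,0,0.2],0]
    - [[0,0,0],[0,0,0.3],0]
    - [[0,0,0],[0,0,0.4],0]
    - [[0,0,0],[0,0,0.5],0]
    - [[0,0,0],[0,0,0.6],0]
    - [[0,0,0],[0,0,0.7],0]
    - [[0,0,0],[0,0,0.7],0]

```text
clock: 13.68
eef_pos: [0.5966, 0.0529, 0.0619]
eef_rot: [2.968, 1.022, 0.008]
contact_force: [-2.2, -4.9, 14.0]
width: 0.135
grip_force: 59.9
```

```bash
python3 -c "
from h import *
avg(2)"
```

```text
t 13.73 l -0.0672 w 0.001 z 0.062 yaw -51.83 Fl -4.63 Ft 3.1 Fz 14.16 tq [-1.11  0.46 -0.05] w 0.131
t 13.78 l -0.0672 w 0.001 z 0.0619 yaw -51.8 Fl -5.11 Ft 2.97 Fz 13.88 tq [-1.12  0.57 -0.04] w 0.13
```

Emit:
move_arm:
  commands:
    - [[0.0001,-0.0002,0],[0,0,0.1],0]
    - [[0.0002,-0.0004,0],[0,0,0.2],0]
    - [[0.0003,-0.0006,0],[0,0,0.3],0]
    - [[0.0004,-0.0008,0],[0,0,0.4],0]
    - [[0.0005,-0.0009,0],[0,0,0.47],0]
    - [[0.0005,-0.0009,0],[0,0,0.47],0]

```text
clock: 14.28
eef_pos: [0.5964, 0.0536, 0.0619]
eef_rot: [3.125, 0.305, 0.008]
contact_force: [-2.9, -6.5, 14.1]
width: 0.132
grip_force: 59.9
```

```bash
python3 -c "
from h import *
avg(3)"
```

```text
t 14.33 l -0.0665 w 0.0011 z 0.0619 yaw -78.73 Fl -5.88 Ft 3.9 Fz 13.48 tq [-1.28  0.63  0.02] w 0.13
t 14.38 l -0.0665 w 0.0011 z 0.062 yaw -78.71 Fl -5.96 Ft 4.57 Fz 13.4 tq [-1.27  0.6  -0.03] w 0.129
t 14.43 l -0.0665 w 0.0011 z 0.0619 yaw -78.7 Fl -6.3 Ft 3.58 Fz 13.88 tq [-1.36  0.64  0.02] w 0.133
```

Emit:
move_arm:
  commands:
    - [[-0.0005,-0.0003,0],[0,0,0],0]
    - [[-0.001,-0.0005,0],[0,0,0],0]
    - [[-0.001,-0.0005,-0.001],[0,0,0],0]
    - [[-0.001,-0.0005,-0.002],[0,0,0],0]
    - [[-0.001,-0.0005,-0.002],[0,0,0],0]

```text
clock: 14.85
eef_pos: [0.5963, 0.0536, 0.0642]
eef_rot: [3.124, 0.309, 0.011]
contact_force: [-0.3, -7.5, 11.6]
width: 0.132
grip_force: 59.9
```

```bash
python3 -c "
from h import *
avg(3)"
```

```text
t 14.9 l -0.0665 w 0.0012 z 0.0641 yaw -78.7 Fl -7.41 Ft 1.24 Fz 11.17 tq [-1.44  0.23 -0.07] w 0.128
t 14.95 l -0.0664 w 0.0012 z 0.0641 yaw -78.7 Fl -6.77 Ft 1.26 Fz 11.15 tq [-1.5   0.22 -0.02] w 0.13
t 15.0 l -0.0664 w 0.0012 z 0.0641 yaw -78.7 Fl -7.34 Ft 1.48 Fz 11.74 tq [-1.46  0.16 -0.06] w 0.136
```

Emit:
move_arm:
  commands:
    - [[0.0002,0,-0.001],[0,0,0],0]
    - [[0.0004,0,-0.002],[0,0,0],0]
    - [[0.0005,0,-0.0025],[0,0,0],0]
    - [[0.0005,0,-0.0025],[0,0,0],0]

```text
clock: 15.33
eef_pos: [0.5963, 0.0536, 0.066]
eef_rot: [3.124, 0.309, 0.01]
contact_force: [-0.8, -7.0, 10.2]
width: 0.129
grip_force: 59.9
```

```bash
python3 -c "
from h import *
avg(3)"
```

```text
t 15.38 l -0.0664 w 0.0012 z 0.066 yaw -78.7 Fl -7.69 Ft 0.19 Fz 9.85 tq [-1.45  0.16 -0.03] w 0.131
t 15.43 l -0.0664 w 0.0012 z 0.066 yaw -78.7 Fl -7.28 Ft 1.65 Fz 9.9 tq [-1.48  0.2  -0.04] w 0.135
t 15.48 l -0.0664 w 0.0012 z 0.066 yaw -78.7 Fl -8.05 Ft 0.86 Fz 8.42 tq [-1.52  0.2   0.01] w 0.13
```

Emit:
move_arm:
  commands:
    - [[0.0003,0,-0.001],[0,0,0],0]
    - [[0.0005,0,-0.002],[0,0,0],0]
    - [[0.0007,0,-0.003],[0,0,0],0]
    - [[0.0007,0,-0.003],[0,0,0],0]

```text
clock: 15.82
eef_pos: [0.5962, 0.0536, 0.0662]
eef_rot: [3.124, 0.309, 0.008]
contact_force: [5.6, -8.3, -4.0]
width: 0.132
grip_force: 59.9
```

```bash
python3 -c "
from h import *
avg(3)"
```

```text
t 15.87 l -0.0664 w 0.0013 z 0.0662 yaw -78.7 Fl -8.93 Ft -3.68 Fz -4.7 tq [-1.51 -0.77 -0.  ] w 0.13
t 15.92 l -0.0664 w 0.0013 z 0.0661 yaw -78.7 Fl -9.83 Ft -4.32 Fz -3.81 tq [-1.46 -0.68  0.01] w 0.131
t 15.97 l -0.0664 w 0.0013 z 0.0662 yaw -78.7 Fl -8.25 Ft -3.98 Fz -5.17 tq [-1.56 -0.71 -0.01] w 0.13
```

Emit:
move_arm:
  commands:
    - [[0.0006,0,0.0003],[0,0,0],0]
    - [[0.0012,0.0003,0.0006],[0,0,0],0]
    - [[0.0012,0.0006,0.0006],[0,0,0],0]
    - [[0.0012,0.0006,0.0006],[0,0,0],0]

```text
clock: 16.3
eef_pos: [0.5964, 0.0536, 0.0661]
eef_rot: [3.124, 0.309, 0.004]
contact_force: [-0.0, -7.2, 1.7]
width: 0.132
grip_force: 59.9
```

```bash
python3 -c "
from h import *
avg(3)"
```

```text
t 16.35 l -0.0665 w 0.0012 z 0.0661 yaw -78.71 Fl -7.03 Ft 0.18 Fz 2.35 tq [-1.37  0.05 -0.03] w 0.13
t 16.4 l -0.0665 w 0.0012 z 0.0661 yaw -78.71 Fl -6.69 Ft 1.49 Fz 1.76 tq [-1.36  0.05 -0.01] w 0.128
t 16.45 l -0.0665 w 0.0012 z 0.0661 yaw -78.71 Fl -6.83 Ft 0.37 Fz 1.54 tq [-1.33  0.03 -0.01] w 0.132
```

Emit:
move_arm:
  commands:
    - [[0,0.0004,-0.0002],[0,0,0],0]
    - [[0,0.0008,-0.0004],[0,0,0],0]
    - [[0,0.001,-0.0004],[0,0,0],0]
    - [[0,0.001,-0.0004],[0,0,0],0]

```text
clock: 16.78
eef_pos: [0.5963, 0.0535, 0.0661]
eef_rot: [3.126, 0.309, 0.003]
contact_force: [1.9, -4.4, 2.4]
width: 0.129
grip_force: 59.9
```

```bash
python3 -c "
from h import *
avg(3)"
```

```text
t 16.83 l -0.0666 w 0.0012 z 0.0661 yaw -78.72 Fl -5.54 Ft -0.04 Fz 2.38 tq [-1.02 -0.1  -0.01] w 0.131
t 16.88 l -0.0665 w 0.0012 z 0.0661 yaw -78.72 Fl -5.32 Ft -1.25 Fz 3.61 tq [-1.05 -0.14 -0.03] w 0.131
t 16.93 l -0.0665 w 0.0012 z 0.0661 yaw -78.71 Fl -4.88 Ft -0.09 Fz 3.13 tq [-1.07 -0.12  0.01] w 0.135
```

Emit:
move_arm:
  commands:
    - [[0,0.0005,-0.0002],[0,0,0],0]
    - [[0,0.001,-0.0004],[0,0,0],0]
    - [[0,0.0015,-0.0006],[0,0,0],0]
    - [[0,0.002,-0.0006],[0,0,0],0]
    - [[0,0.002,-0.0006],[0,0,0],0]

```text
clock: 17.35
eef_pos: [0.5963, 0.0531, 0.0661]
eef_rot: [-3.125, -0.308, -0.003]
contact_force: [3.4, 4.4, 1.1]
width: 0.13
grip_force: 59.9
```

```bash
python3 -c "
from h import *
avg(3)"
```

```text
t 17.4 l -0.0669 w 0.0013 z 0.0661 yaw -78.74 Fl 3.56 Ft -4.97 Fz 1.8 tq [ 0.65 -0.42  0.02] w 0.131
t 17.45 l -0.0669 w 0.0013 z 0.0661 yaw -78.74 Fl 3.44 Ft -4.18 Fz 1.57 tq [ 0.63 -0.47  0.  ] w 0.129
t 17.5 l -0.0669 w 0.0013 z 0.0661 yaw -78.74 Fl 2.75 Ft -4.88 Fz 1.75 tq [ 0.6  -0.44  0.03] w 0.132
```

Emit:
move_arm:
  commands:
    - [[0.0006,-0.0005,-0.0002],[0,0,0],0]
    - [[0.0012,-0.001,-0.0003],[0,0,0],0]
    - [[0.0012,-0.001,-0.0003],[0,0,0],0]

```text
clock: 17.75
eef_pos: [0.5963, 0.0532, 0.0661]
eef_rot: [-3.126, -0.309, 0.001]
contact_force: [1.3, 1.1, 3.0]
width: 0.13
grip_force: 59.9
```

```bash
python3 -c "
from h import *
avg(3)"
```

```text
t 17.8 l -0.0668 w 0.0012 z 0.0661 yaw -78.72 Fl 1.66 Ft -1.11 Fz 3.19 tq [ 0.22 -0.08  0.05] w 0.127
t 17.85 l -0.0668 w 0.0012 z 0.0661 yaw -78.73 Fl 1.16 Ft -1.14 Fz 4.0 tq [ 0.31  0.03 -0.01] w 0.13
t 17.9 l -0.0668 w 0.0012 z 0.0661 yaw -78.73 Fl 2.25 Ft -2.01 Fz 3.79 tq [ 0.32  0.03 -0.05] w 0.131
```

Emit:
move_arm:
  commands:
    - [[0.0002,-0.0004,-0.0003],[0,0,0],0]
    - [[0.0002,-0.0007,-0.0005],[0,0,0],0]
    - [[0.0002,-0.0007,-0.0005],[0,0,0],0]
  grip_force: 20

```text
clock: 18.15
eef_pos: [0.5963, 0.0534, 0.0661]
eef_rot: [3.126, 0.309, -0.001]
contact_force: [1.3, 0.3, 1.3]
width: 0.132
grip_force: 20.0
```

```bash
python3 -c "
from h import *
avg(2)"
```

```text
t 18.2 l -0.0667 w 0.0013 z 0.0661 yaw -78.72 Fl 0.12 Ft -0.84 Fz 1.41 tq [-0.04 -0.1   0.01] w 0.135
t 18.25 l -0.0666 w 0.0012 z 0.0661 yaw -78.73 Fl -0.67 Ft -1.56 Fz 0.44 tq [-0.02 -0.06 -0.  ] w 0.136
```

Balanced near zero, so the stop is holding by itself. I'll open and lift.

Emit:
move_arm:
  commands:
    - [[0,0,0],[0,0,0],0.16]
    - [[0,0,0],[0,0,0],0.22]
    - [[0,0,0],[0,0,0],0.3]
    - [[0,0,0],[0,0,0],0.45]
    - [[0,0,0],[0,0,0],0.45]
    - [[0,0,-0.02],[0,0,0],0.45]
    - [[0,0,-0.05],[0,0,0],0.45]
    - [[0,0,-0.08],[0,0,0],0.45]
    - [[0,0,-0.11],[0,0,0],0.45]
    - [[0,0,-0.11],[0,0,0],0.45]
  grip_force: 5

```text
clock: 19.08
eef_pos: [0.601, 0.054, 0.1841]
eef_rot: [3.126, 0.309, 0.019]
contact_force: [0.9, 0.5, 1.5]
width: 0.449
grip_force: 0.0
```

```bash
python3 -c "
from h import *
st()
for n in('wrist','scene','side'):
    im,d,c,M=cam(n);P=world(d,c,M);save(n+'5',im);np.savez(n+'5.npz',im=im,P=P)
    hsv=cv2.cvtColor(im,cv2.COLOR_RGB2HSV);H,S,V=[hsv[...,i].astype(int) for i in range(3)]
    D=P-[.5845,.119,0];l=D@e;w=D[...,:2]@[-e[1],e[0]]
    o=(H>4)&(H<19)&(S>150)&(abs(l)<.12)&(abs(w)<.04)
    p=np.stack([l[o],w[o],P[...,2][o]],1);t=p[p[:,2]>np.percentile(p[:,2],98)-.004]
    print(n,len(p),'ztop',np.percentile(p[:,2],[50,90,98]),cv2.minAreaRect((t[:,:2]*1e4).astype(np.float32)))
    m=(abs(w)<.022)&(P[...,2]>.0425)&(P[...,2]<.047);h=np.histogram(l[m],bins=np.arange(-.06,.12,.003));k=h[0]
    print('rail',[(round(b,3),int(x)) for b,x in zip(h[1],k) if b<-.03 or b>.085])
im=cv2.imread('pics/wrist5.png');a=cv2.imread('pics/scene5.png')
cv2.imwrite('pics/v5.png',np.hstack([cv2.resize(im[100:400,170:470],(400,400)),cv2.resize(a[190:350,290:450],(400,400),interpolation=2)]))
"
```

```text
t 19.08 l -0.067 w -0.0035 z 0.1841 yaw -78.72 Fl 0.32 Ft -1.02 Fz 1.52 tq [-0.04  0.14  0.  ] w 0.449
wrist 1318 ztop [0.09747425 0.09863046 0.27440267] ((-860.752685546875, -225.91632080078125), (654.892578125, 95.339111328125), 1.2697159051895142)
rail [(np.float64(-0.06), 7), (np.float64(-0.057), 17), (np.float64(-0.054), 31), (np.float64(-0.051), 44), (np.float64(-0.048), 198), (np.float64(-0.045), 203), (np.float64(-0.042), 199), (np.float64(-0.039), 197), (np.float64(-0.036), 204), (np.float64(-0.033), 211), (np.float64(0.087), 204), (np.float64(0.09), 206), (np.float64(0.093), 189), (np.float64(0.096), 207), (np.float64(0.099), 211), (np.float64(0.102), 60), (np.float64(0.105), 3), (np.float64(0.108), 0), (np.float64(0.111), 0), (np.float64(0.114), 15)]
scene 477 ztop [0.08316838 0.09631715 0.09777978] ((-701.8997192382812, -21.21636962890625), (403.7512512207031, 110.6607437133789), 87.7787857055664)
rail [(np.float64(-0.06), 0), (np.float64(-0.057), 1), (np.float64(-0.054), 1), (np.float64(-0.051), 2), (np.float64(-0.048), 8), (np.float64(-0.045), 7), (np.float64(-0.042), 1
[... 278 characters left out ...]
np.float64(0.111), 1), (np.float64(0.114), 2)]
side 342 ztop [0.09062485 0.26952792 0.33671996] ((-699.5794067382812, 76.68536376953125), (756.0135498046875, 402.4276123046875), 39.95160675048828)
rail [(np.float64(-0.06), 2), (np.float64(-0.057), 1), (np.float64(-0.054), 1), (np.float64(-0.051), 4), (np.float64(-0.048), 8), (np.float64(-0.045), 11), (np.float64(-0.042), 11), (np.float64(-0.039), 12), (np.float64(-0.036), 18), (np.float64(-0.033), 17), (np.float64(0.087), 18), (np.float64(0.09), 17), (np.float64(0.093), 16), (np.float64(0.096), 17), (np.float64(0.099), 22), (np.float64(0.102), 8), (np.float64(0.105), 1), (np.float64(0.108), 0), (np.float64(0.111), 1), (np.float64(0.114), 2)]
```

View pics/v5.png

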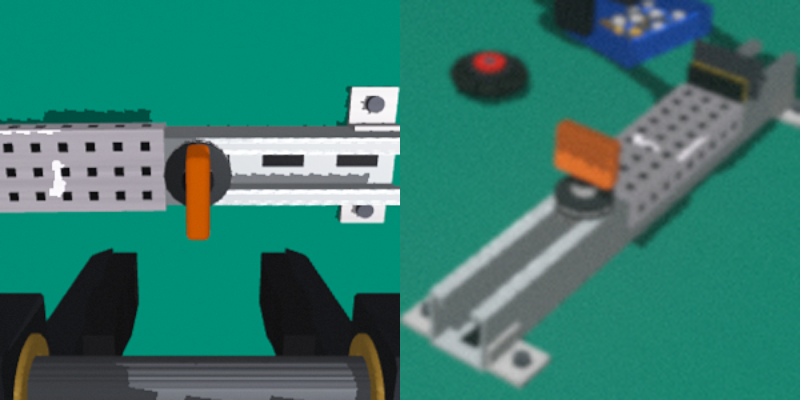

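The left crop shows the wing turned across the strut at (198,190) with the collar against the rail's edge. The right crop shows the rail against the buffer. I'll check for any spring-back by matching the rail's far part between the side pictures, before (4.4 N) and now.

```bash
python3 - <<'E'
from h import *
c=ctrl.get_calibration('side');W=np.array(c['camera_from_world'])
def px(l,w,z):
    X=np.array([.5845,.119,0])+l*e+w*np.array([-e[1],e[0],0])+[0,0,z];q=W@np.append(X,1)
    return np.array([c['cx']+c['fx']*q[0]/-q[2],c['cy']-c['fy']*q[1]/-q[2]])
def rect(im):  # rectified web plane, 0.25 mm/px, l .03...105
    pts=[(0.02,-.022),(0.10,-.022),(0.10,.022),(0.02,.022)]
    src=np.float32([px(l,w,.044) for l,w in pts]);dst=np.float32([[0,0],[320,0],[320,176],[0,176]])
    return cv2.warpPerspective(cv2.cvtColor(im,cv2.COLOR_RGB2GRAY),cv2.getPerspectiveTransform(src,dst),(320,176),flags=cv2.INTER_CUBIC).astype(np.float32)
a=cv2.imread('pics/s4.png')[...,::-1];b=cv2.imread('pics/side5.png')[...,::-1]
b2=ctrl.snapshot('side')[0]
A=rect(a);f=lambda x:cv2.GaussianBlur(x,(0,0),3)-cv2.GaussianBlur(x,(0,0),15)
for B in (rect(b),rect(b2)):
    for sl in (slice(60,290),slice(60,200),slice(130,290)):
        M=np.eye(2,3,dtype=np.float32);r,M=cv2.findTransformECC(f(A)[20:156,sl].copy(),f(B)[20:156,sl].copy(),M,cv2.MOTION_TRANSLATION)
        print('rho',round(r,3),'shift mm l,w',M[:,2]*.25)
cv2.imwrite('pics/v6.png',np.vstack([A,rect(b2)]).clip(0,255))
P=np.load('wrist5.npz')['P'];im=np.load('wrist5.npz')['im'];H=cv2.cvtColor(im,cv2.COLOR_RGB2HSV)
o=(H[...,0]>4)&(H[...,0]<19)&(H[...,1]>150)&(P[...,2]>.09)&(P[...,2]<.105);p=P[o]
web=(abs((P-[.5845,.119,0])@e-.03)<.05)&(P[...,2]>.04)&(P[...,2]<.05)
print('wing top z',np.median(p[p[:,2]>.095,2]),'web z',np.median(P[web][:,2]))
D=p-[.5845,.119,0];print(cv2.minAreaRect((np.stack([D@e,D[:,:2]@[-e[1],e[0]]],1)*1e4).astype(np.float32)))
E
```

```text
rho 0.545 shift mm l,w [0.37314814 0.18773028]
rho 0.35 shift mm l,w [0.5412705 1.6573286]
rho 0.703 shift mm l,w [ 0.13998482 -0.09285011]
rho 0.545 shift mm l,w [0.36516702 0.17154917]
rho 0.353 shift mm l,w [0.48814267 1.6077965 ]
rho 0.706 shift mm l,w [ 0.12166229 -0.09299239]
wing top z 0.09759128847229905 web z 0.04537097374613863
((-674.5399780273438, 1.51239013671875), (113.37163543701172, 425.3762512207031), 0.3567764163017273)[ WARN:0@0.660] global loadsave.cpp:1063 imwrite_ Unsupported depth image for selected encoder is fallbacked to CV_8U.
```

```bash
python3 -c "
from h import *
st();print(ctrl.sign_off())"
```

```text
t 19.28 l -0.0662 w 0.0018 z 0.1752 yaw -78.72 Fl -0.18 Ft 0.28 Fz 0.96 tq [-0.03  0.16 -0.03] w 0.45
the job is handed in; nothing more can be done
None
```

I handed the job in at about 19 s: the rail was pushed to about 7 N on the buffer, the stop was turned a quarter turn clockwise, seated and let go; the rail seems to have eased back slightly on release, and I estimate the buffer still holds it at about 4–5 N.

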